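# Bond a heat sink onto a power converter on a tilted board

### The arm

A 6-joint arm with a two-finger parallel gripper is mounted at the origin on the work surface. World frame = base frame: x ahead of the robot, y to its left, z up, the work surface at z = 0. Lengths are in m, angles in degrees, forces in N, time in s.
With the tool pointing down it reaches from about 0.275 to 0.75 m from the base axis. Payload 10.2 kg.
Tool frame: the origin (TCP) lies at the very end of the fingers, on their centre line; the grasp point (between the pads) lies 19 mm behind it; z points along the fingers, y is the line along which they close (so a half turn about z gives the same grasp; the last joint's range is limited). The gripper opens to 85 mm and grips with 20 to 120 N. Pads are 22 mm wide; open, the fingers measure 114 mm over their backs; the gripper's body (76 mm by 85 mm) begins 54 mm behind the grasp point. The pads swing forward as they close: fully open they stand 13 mm farther back than shut.
Start: joints at [-77.315, 17.928, 85.812, -0, 76.261, -12.8], TCP at [0.226, -0.474, 0.202] pointing down, gripper open.
Joint ranges: [-168.41, 168.41], [-55.51, 124.54], [10.69, 146.95], [-70.63, 250.63], [1, 178], [-165.06, 165.06]. Speed limits (degrees/s): [136.94, 136.94, 172.46, 180, 180, 180].

### API

Orientations are given as [roll, pitch, yaw] about the fixed x, y, z axes, in that order (R = Rz(yaw) Ry(pitch) Rx(roll)).
In Python, from cell import ctrl gives the robot as it stands.
- The arm moves only by the tool arm_command, never from a script. Its argument "moves" is a list of rows, each an object with "travel": the shift along the tool's x, y, z in cm, a list of three; "angular": the turn, a rotation vector about the tool's x, y, z in rad, a list of three; "jaw": the finger opening in cm, from 0 to 8.54. A call has 1 to 5 rows; each row is the pose to reach, as a shift and turn from the pose commanded when the call began, along the tool's axes at that moment; what a row does not reach only later rows make up. A row lasts 1/10 s, in which the tool goes at most 50 mm and 8.59 degrees, less where a joint would pass 70% of its speed; a pose out of reach is approached as far as the arm can. A call with a gripper value outside its range is refused whole. The fingers move at their own pace and stop on an object; "force" is the grip in N (left out, the last holds). Time passes only in rows, so rows that repeat a pose let the fingers close. It gives the time, the measured TCP pose, the force, the opening and the grip force at its end, in the units of the state.
- ctrl.get_state(): the state, without advancing time (a new reading comes with each control period).
- ctrl.snapshot(name): name is "side" or "top" or "wrist"; returns a dict with "image" (420x560x3 uint8, blue, green, red), "depth" (420x560 float32, m along the optical axis (not along the pixel's ray), 0 where there is no reading), "fx", "fy", "cx", "cy" (pixels), "position" and "attitude" of the camera in the world; the wrist camera has in their place "hand_eye" (4x4, takes a point from camera to tool coordinates, whose origin is the TCP and whose axes are the flange's). Camera axes: x right, y down, z forward; pixel columns grow to the right and rows downward; lengths in m; the calibration is good to about 2 mm. The wrist camera is an equidistant fisheye: a pixel r from the principal point sees the ray r / f radians off the axis. A picture is of the moment at which its call begins: read the wrist's pose just before it.
- ctrl.job_done(): hands the job in; it is judged then, once.
The state is a dict: "time_s": time; "q": joint angles; "qd": joint speeds; "tau": joint torques, N m; "ee_pos": TCP position; "tool_rot": TCP orientation; "ft_force": force on the tool from outside, world axes, zero at the start; "ft_torque": the same for the moment, N m; "width": finger opening in m; "grasp_force": force on a finger pad.
Only numpy, scipy, OpenCV 4.12 (cv2) and the standard library are available. Lean on these libraries where they do the work, as an engineer would, in place of code of your own. Each camera call takes 0.05 s, during which the arm holds its last target. There are 200 camera calls.

### The job

The adhesive is already on the power converter of the tilted green board, so first start the fume extractor by pushing the green plunger on its top right down to its stop. Then pick up the black finned heat sink, tilt it to the slope of the converter's face and press its base gently but firmly flush onto it, covering it edge to edge. Finish while still gripping the heat sink and pressing it there so that the bond can set, and do not push the board off its angle or disturb the other things on the bench.

Things in the scene. Friction and masses are not known exactly. Their poses are not given: they have to be found in the camera images.
- plunger (a joint): travel of the extractor's green spring plunger in m: 0 up, 0.012 fully down at its stop; it moves straight down and springs back when let go; about 4 N starts it, about 9 N holds it at the stop
- plunger_top (a point): centre of the top of the green mushroom head (40 mm across, slightly domed) on top of the grey fume extractor; moves with the head; up, it stands 229 mm above the bench and 27 mm above the black collar (54 mm across) that it sinks towards
- extractor: grey bench fume extractor, fixed: a box 150 mm (x) by 130 mm (y), 190 mm tall, intake grille on its +y side; origin at the centre of its underside. The plunger's axis is at x = +25 mm, y = 0; a carrying handle runs along y at x = -45 mm, its bar up to 219 mm above the bench
- heatsink_mid (a point): centre (half-way up) of the loose black finned aluminium heat sink: 58 mm long (own x), 37 mm wide (own y), 29 mm tall (own z, from flat base to fin tips), about 75 g. It starts flat on the bench with fins up. The seven fins run along x; the outer two are flush with the long sides, so it can be pinched across its 37 mm width
- heatsink_base (a point): centre of the heat sink's flat underside, 14.5 mm below heatsink_mid; same axes
- converter_face (a point): centre of the flat aluminium top of the black power converter (58 x 37 mm, 13 mm thick) in the middle of the green board: own z is the face's normal, own x runs up the slope along the 58 mm side, own y lies level along the 37 mm side. It slopes down towards the robot by 0.14 to 0.38 rad (8 to 22 degrees) from level, different each time
- holder: tilting board holder, fixed: blue base 110 x 196 mm, two aluminium uprights at own y = +-82 mm that end 100 mm above the bench; origin at the centre of its underside. It clamps the board (100 x 124 mm) by its y edges; the pivot runs along y, 85 mm above the bench and 13 mm under converter_face, and stays put under gentle pushing (about 3 N m moves it). Other parts on the board stand at most 11 mm above it
- board_edge (a point): middle of the board's lower edge, 50 mm down the slope from the pivot, in the board's top plane; axes as converter_face
- flux_jar: amber glass jar with a black cap, 44 mm across, 45 mm tall; origin at the centre of its underside
- solder_reel: reel of solder with red flanges standing on one flange, 52 mm across, 34 mm tall; origin at the centre of its underside
- screwdriver: yellow-handled screwdriver lying flat, about 170 mm long; origin under its middle, x from handle to tip
- cutters: blue-handled wire cutters lying flat, about 125 mm long, 12 mm high; origin under the middle, x towards the jaws
- battery: black battery pack, 130 x 57 x 31 mm; origin at the centre of its underside
- parts_box: open red box of components, 120 x 85 x 55 mm; origin at the centre of its underside

How it is judged (in metres and radians):
On the way, in this order (a step that is already met when the one before it is completed fails the run):
1. the plunger is pushed down to its stop (value of joint plunger above 0.0105 m), for 0.1 s.
2. then the heat sink is lifted clear of the bench in the fingers (height (world z) of heatsink_mid above 0.045 m and contact force between the fingers and heatsink above 0.5 N), for 0.2 s.
At the end, for the whole second after the job is handed in: The heat sink's base lies on the converter's face: centres within 6 mm along the face, within 2 mm of touching, faces parallel within 2 degrees, edges in line within 5 degrees, pressed with 3 to 30 N, at rest, and still gripped by the fingers (x of heatsink_base in the frame of converter_face between -0.006 and 0.006 m and y of heatsink_base in the frame of converter_face between -0.006 and 0.006 m and z of heatsink_base in the frame of converter_face between -0.002 and 0.002 m and angle between the z axis of heatsink_base and the z axis of converter_face, either way round below 0.035 rad and angle between the x axis of heatsink_base and the x axis of converter_face, either way round below 0.09 rad and contact force between heatsink and board between 3 and 30 N and contact force between the fingers and heatsink above 2 N and linear speed of heatsink below 0.01 m/s); the arm keeps its last pose, push and grip.
It fails at once if the board is pushed off its set angle (its edge moved by over 6 mm) (distance of board_edge from where it was at the start of the episode above 0.006 m).
It fails at once if the heat sink is rammed onto the converter (over 60 N) (contact force between heatsink and board above 60 N).
It fails at once if something else on the bench is moved by over 20 mm (distance of any of flux_jar, solder_reel, screwdriver, cutters, battery, parts_box from where it was at the start of the episode above 0.02 m).
It also fails if it takes over 48 s, if anything falls off the work surface, if the arm or the gripper's body presses on something with over 40 N, if the wrist force passes 120 N, or if a joint passes its speed limit or range.

## Working session

There is one attempt and no reset: what is moved stays moved. The work goes in short steps, Python scripts to look and compute and a tool call to move; the robot and the scene stay as the last step left them, time stands still between calls to the robot, and variables do not carry over. Pictures are saved under pics/ and viewed, at most 10 in all, crops included, and the job is handed in when it is done.

Besides the shell and the picture viewer there is one more tool, called after "Emit:" as name(argument=value, ...), one argument or row to a line, values as JSON. arm_command: Moves the arm, as the interface text tells. Its arguments: {"type":"object","properties":{"moves":{"type":"array"},"force":{"type":"number"}},"required":["moves"]}

```bash
mkdir -p pics
cat > h.py <<'E'
import numpy as np, cv2, pickle
from scipy.spatial.transform import Rotation as R
from cell import ctrl
def snap(n):
    s=ctrl.snapshot(n); return s
E
python3 - <<'E'
from h import *
s=ctrl.get_state(); print(s)
for n in("side","top"):
    d=ctrl.snapshot(n); cv2.imwrite(f"pics/{n}0.png",d["image"]); pickle.dump(d,open(n+".pkl","wb"))
    print(n,{k:v for k,v in d.items() if k not in("image","depth")})
E
```

```text
{'time_s': 0.0, 'q': array([-7.73149508e+01,  1.79605827e+01,  8.58542192e+01,  1.83785858e-03,
        7.62617589e+01, -1.28007656e+01]), 'qd': array([ 0.01018729, -0.07354032, -0.1061088 , -0.06140288, -0.00140443,
        0.03167405]), 'tau': array([-1.60467716e-04, -4.12263429e+01, -2.59737843e+01, -2.86165568e-04,
        4.12223657e-03, -2.25379033e-06]), 'ee_pos': array([ 0.22582374, -0.47361974,  0.20122356]), 'tool_rot': array([-1.79925738e+02, -1.87032442e-02,  2.54853650e+01]), 'ft_force': array([ 0.77236428, -0.10238193, -0.10655377]), 'ft_torque': array([0.04209705, 0.03719151, 0.01888652]), 'grasp_force': 0.0, 'width': 0.08517025758081122}
side {'fx': 457.40120661454466, 'fy': 457.40120661454466, 'cx': 290.80702303074526, 'cy': 209.51062777381608, 'position': array([0.37757522, 1.17917707, 0.83845866]), 'attitude': array([-120.4669926 ,   -1.02884353, -168.24291295])}
top {'fx': 426.528192295927, 'fy': 426.528192295927, 'cx': 281.5837967333681, 'cy': 205.7243480825959, 'position': array([0.42458108, 0.03140575, 1.26244159]), 'attitude': array([-170.98040895,    0.2136355 ,  -90.38652024])}
```

View pics/top0.png

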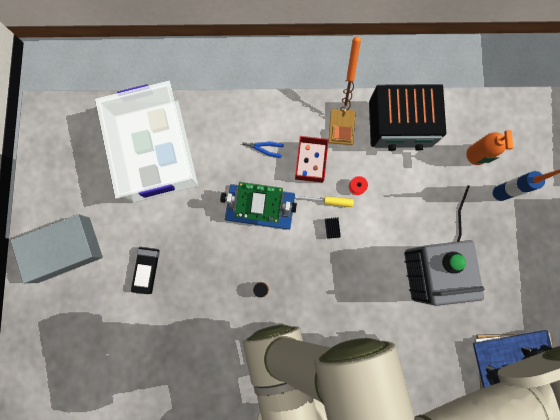

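View pics/side0.png

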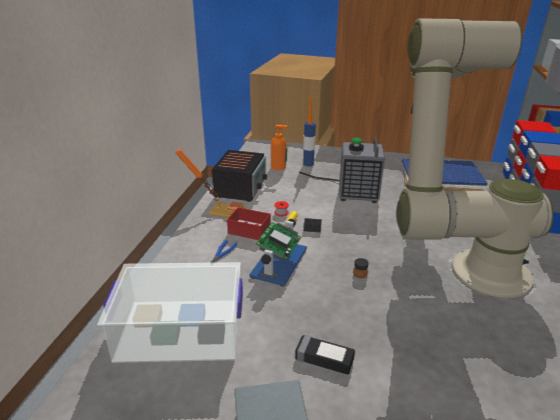

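The top view shows the plunger at about (456,262), the heat sink at (333,228), the converter face at (259,203), with the screwdriver just above the sink at (340,201). Next I'll measure these with depth and make an enlarged crop.

```bash
cat >> h.py <<'E'
def pts(d,u,v):
    z=d["depth"][v,u]; c=np.stack([(u-d["cx"])/d["fx"]*z,(v-d["cy"])/d["fy"]*z,z],-1)
    return R.from_euler("xyz",d["attitude"],degrees=True).apply(c.reshape(-1,3)).reshape(c.shape)+d["position"]
E
python3 - <<'E'
from h import *
d=pickle.load(open("top.pkl","rb")); im=d["image"]
V,U=np.mgrid[0:420,0:560]; P=pts(d,U,V); hsv=cv2.cvtColor(im,cv2.COLOR_BGR2HSV)
for n,(u,v) in dict(pl=(456,262),hs=(333,228),cv=(259,203),bench=(360,290)).items(): print(n,P[v,u].round(4))
g=(cv2.inRange(hsv,(45,80,40),(85,255,255))>0)&(U>430)
print("plunger",P[g].mean(0),np.median(P[g],0),P[g].min(0),P[g].max(0),g.sum())
# heat sink: raised & dark
m=(abs(U-333)<16)&(abs(V-228)<17)&(P[...,2]>.018)&(P[...,2]<.04)
r=cv2.minAreaRect(P[m][:,:2].astype(np.float32)); print("hs",r,m.sum(),P[m].mean(0))
# converter: bright low-saturation
c=(abs(U-259)<16)&(abs(V-203)<18)&(hsv[...,1]<60)&(hsv[...,2]>150)&(P[...,2]>.07)
Q=P[c]; A=np.c_[Q[:,:2],np.ones(len(Q))]; k,res,_,_=np.linalg.lstsq(A,Q[:,2],rcond=None)
print("conv",Q.mean(0),k,np.std(Q[:,2]-A@k),c.sum()); print(cv2.minAreaRect(Q[:,:2].astype(np.float32)))
a=cv2.resize(im[165:265,200:360],None,fx=5,fy=5,interpolation=cv2.INTER_CUBIC); cv2.imwrite("pics/crop.png",a)
E
```

```text
pl [ 0.4488 -0.3827  0.2309]
hs [ 0.5537 -0.114   0.0301]
cv [0.6176 0.097  0.0973]
bench [ 0.3756 -0.1912  0.0005]
plunger [ 0.51237371 -0.41763822  0.19872241] [ 0.45361235 -0.39210139  0.22561378] [ 0.42458108 -0.58031201  0.03040628] [0.79773655 0.03140575 1.26244159] 282
hs ((0.557096004486084, -0.11309504508972168), (0.05696190521121025, 0.0375460609793663), 5.782149314880371) 156 [ 0.55738077 -0.11313848  0.02621439]
conv [0.61861318 0.10108111 0.09754575] [ 0.31186075 -0.06295821 -0.08901153] 0.0026239380486799495 239
((0.6242254972457886, 0.0975618064403534), (0.07156960666179657, 0.08775372803211212), 84.83248138427734)
```

View pics/crop.png

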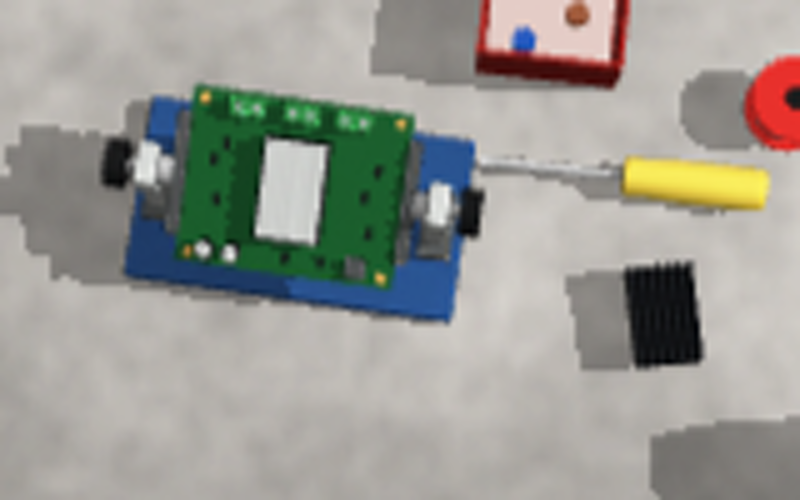

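The crop shows the face corners at about (265,137), (329,143), (318,245) and (255,237), which gives a yaw of about -6°. The sink lies at about (665,315), roughly 32 mm clear of the screwdriver handle. I'll refine these and work out the plunger approach.

```bash
cat >> h.py <<'E'
def rel(p,rot):
    """shift (cm) and rotvec from present measured pose to target p, R"""
    s=ctrl.get_state(); R0=R.from_euler("xyz",s["tool_rot"],degrees=True)
    return (R0.inv().apply(np.array(p)-s["ee_pos"])*100).round(2),(R0.inv()*rot).as_rotvec().round(4)
down=lambda yaw:R.from_euler("xyz",[180,0,yaw],degrees=True)
E
python3 - <<'E'
from h import *
V,U=np.mgrid[0:420,0:560]
for n in("top","side"):
    d=pickle.load(open(n+".pkl","rb")); P=pts(d,U,V); hsv=cv2.cvtColor(d["image"],cv2.COLOR_BGR2HSV)
    m=(d["depth"]>0)&(np.hypot(P[...,0]-.45,P[...,1]+.39)<.04)&(P[...,2]>.215)&(P[...,2]<.24)&(cv2.inRange(hsv,(45,60,20),(85,255,255))>0)
    Q=P[m]; print(n,len(Q),Q.mean(0),cv2.minEnclosingCircle(Q[:,:2].astype(np.float32)),np.percentile(Q[:,2],[5,50,95]))
    if n=="top":
        m=(abs(P[...,0]-.43)<.15)&(abs(P[...,1]+.4)<.13)&(abs(P[...,2]-.19)<.006); print("box",cv2.minAreaRect(P[m][:,:2].astype(np.float32)))
    c=np.array([[265,137],[329,143],[318,245],[255,237]])/5+[200,165]-.4
    if n=="top":
        # corners onto plane z guess
        for uv in c: 
            r=R.from_euler("xyz",d["attitude"],degrees=True).apply([(uv[0]-d["cx"])/d["fx"],(uv[1]-d["cy"])/d["fy"],1]); print(d["position"]+r*(.098-d["position"][2])/r[2])
print(rel([.226,-.474,.29],down(25.5)),rel([.4525,-.392,.26],down(6)))
E
```

```text
top 210 [ 0.44996323 -0.38746234  0.22653244] ((0.44975170493125916, -0.38942286372184753), 0.020255647599697113) [0.22117064 0.22675253 0.23081625]
box ((0.4251144826412201, -0.3905700445175171), (0.1490963250398636, 0.1296595185995102), 5.767525672912598)
[0.64865484 0.11478882 0.098     ]
[0.64499713 0.07921398 0.098     ]
[0.58783546 0.08532486 0.098     ]
[0.59254412 0.12008773 0.098     ]
side 51 [ 0.4495706  -0.37849407  0.22475082] ((0.44938763976097107, -0.38283827900886536), 0.01764325611293316) [0.21678301 0.22573466 0.23024292]
(array([ 0.  ,  0.03, -8.87]), array([-0.0011, -0.0002, -0.0002])) (array([23.98,  2.38, -5.86]), array([-0.0011, -0.    ,  0.3402]))
```

Emit:
arm_command(
  moves=[
    {"travel":[0,0,-5],"angular":[0,0,0],"jaw":0},
    {"travel":[4,0.3,-7],"angular":[0,0,0.06],"jaw":0},
    {"travel":[8,0.6,-7],"angular":[0,0,0.12],"jaw":0},
    {"travel":[12,1,-7],"angular":[0,0,0.18],"jaw":0},
    {"travel":[16,1.3,-7],"angular":[0,0,0.24],"jaw":0},
  ],
  force=30,
)

```text
time_s: 0.6
ee_pos: [0.3772, -0.416, 0.2716]
tool_rot: [-180.0, 0.0, 11.6]
ft_force: [-0.3, -0.0, 0.9]
width: 0.0124
grasp_force: 0.0
```

Run:
```python
from h import *
s=ctrl.get_state(); print(s["ee_pos"],s["width"],s["ft_force"]); print(rel([.450,-.388,.25],down(6)))
```

```text
[ 0.37723454 -0.41602348  0.27161552] 0.01241454101809981 [-0.26075605 -0.00774502  0.9175785 ]
(array([ 7.69, -1.28,  2.16]), array([-0.0003,  0.0002,  0.0974]))
```

Emit:
arm_command(
  moves=[
    {"travel":[4,-0.6,0],"angular":[0,0,0.05],"jaw":0},
    {"travel":[7.7,-1.28,0],"angular":[0,0,0.097],"jaw":0},
    {"travel":[7.7,-1.28,2.2],"angular":[0,0,0.097],"jaw":0},
    {"travel":[7.7,-1.28,3.2],"angular":[0,0,0.097],"jaw":0},
    {"travel":[7.7,-1.28,3.2],"angular":[0,0,0.097],"jaw":0},
  ],
)

```text
time_s: 1.1
ee_pos: [0.4479, -0.3883, 0.2381]
tool_rot: [-179.8, 0.1, 6.2]
ft_force: [-0.3, -0.6, -0.5]
width: -0.0003
grasp_force: 0.0
```

Emit:
arm_command(
  moves=[
    {"travel":[0.2,0,0.8],"angular":[0,0,0],"jaw":0},
    {"travel":[0.2,0,1.3],"angular":[0,0,0],"jaw":0},
    {"travel":[0.2,0,1.7],"angular":[0,0,0],"jaw":0},
    {"travel":[0.2,0,2.0],"angular":[0,0,0],"jaw":0},
    {"travel":[0.2,0,2.1],"angular":[0,0,0],"jaw":0},
  ],
)

```text
time_s: 1.6
ee_pos: [0.4505, -0.3885, 0.2186]
tool_rot: [-180.0, 0.0, 6.2]
ft_force: [0.1, 0.2, 0.5]
width: 0.0001
grasp_force: 0.0
```

Run:
```python
from h import *
print(ctrl.get_state()["ft_force"])
d=ctrl.snapshot("side"); cv2.imwrite("pics/s1.png",cv2.resize(d["image"][90:210,300:460],None,fx=5,fy=5,interpolation=cv2.INTER_CUBIC)); pickle.dump(d,open("side1.pkl","wb"))
```

```text
[0.1484779  0.19150465 0.49860377]
```

View pics/s1.png

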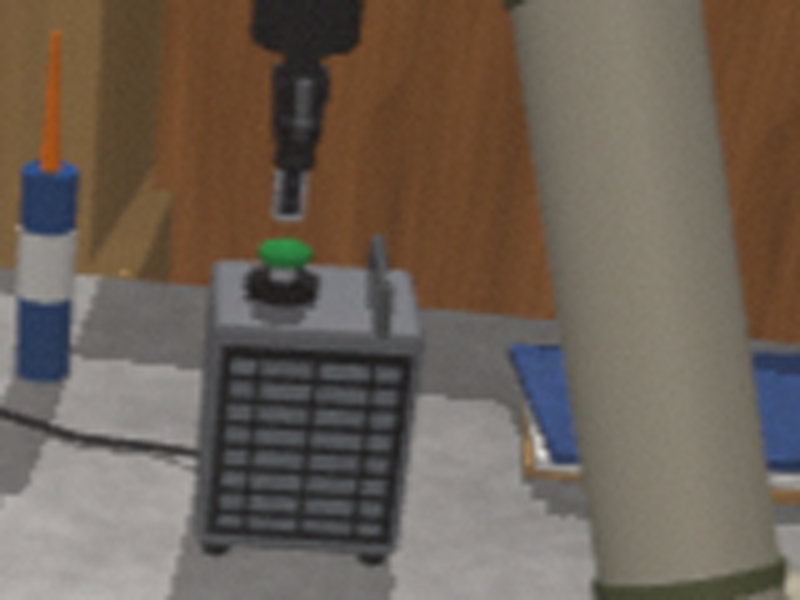

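The closed fingertips at about (288,218) sit clearly above the green head, whose top is at about (285,240). So there is no contact yet, even though the reported z is 0.2186. I'll measure the tip by depth.

Run:
```python
from h import *
d=pickle.load(open("side1.pkl","rb")); V,U=np.mgrid[0:420,0:560]; P=pts(d,U,V)
for r in range(116,146,2):
    v=r; u=357; print(v,P[v,u].round(4), d["image"][v,u])
s=ctrl.get_state(); print(s["ee_pos"],s["q"])
w=ctrl.snapshot("wrist"); print({k:v for k,v in w.items() if k not in("image","depth")}); cv2.imwrite("pics/w1.png",w["image"]); pickle.dump(w,open("w1.pkl","wb"))
```

```text
116 [ 0.4538 -0.3308  0.3307] [28 30 32]
118 [ 0.4537 -0.3415  0.3201] [30 30 33]
120 [ 0.4533 -0.3452  0.3118] [32 34 34]
122 [ 0.4532 -0.3565  0.3008] [39 39 41]
124 [ 0.4536 -0.3795  0.2854] [42 41 44]
126 [ 0.4528 -0.3756  0.2795] [42 43 45]
128 [ 0.4521 -0.3764  0.2719] [38 38 40]
130 [ 0.4518 -0.3829  0.2621] [46 45 47]
132 [ 0.4508 -0.3768  0.2569] [49 45 49]
134 [ 0.494  -1.318  -0.1068] [ 69  84 108]
136 [ 0.4932 -1.3244 -0.1212] [ 42  68 104]
138 [ 0.4493 -0.3871  0.2305] [ 72 139  55]
140 [ 0.4482 -0.3791  0.2261] [ 68 129  45]
142 [ 0.4473 -0.3748  0.2202] [49 93 38]
144 [ 0.4469 -0.3817  0.2098] [105 104 105]
[ 0.45058615 -0.38843286  0.21864629] [-5.20370025e+01  2.63228375e+01  7.12793348e+01  7.84593881e-05
  8.24068127e+01  3.17926985e+01]
{'fx': 325.19226210127806, 'fy': 325.19226210127806, 'cx': 283.80266575907814, 'cy': 205.0186198768792, 'hand_eye': array([[ 9.08772044e-04, -9.51472267e-01, -3.07733162e-01,
         7.83358435e-02],
       [ 9.99999466e-01,  1.01599653e-03, -1.88218145e-04,
         1.03824851e-05],
       [ 4.91740170e-04, -3.07732827e-01,  9.51472683e-01,
        -1.71979585e-01],
       [ 0.00000000e+00,  0.00000000e+00,  0.00000000e+00,
         1.00000000e+00]])}
```

View pics/w1.png

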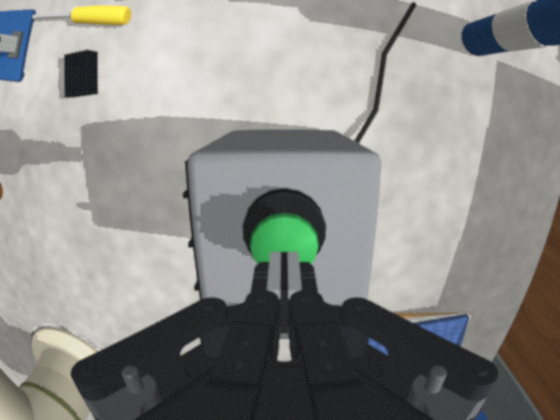

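The wrist view shows the fingertips ending over the head at about (284,255), aligned with it but not pressing. I'll check the height with wrist depth.

```bash
cat >> h.py <<'E'
def wpts(d,u,v):
    """tool-frame points from fisheye pixels"""
    z=d["depth"][v,u]; x=(u-d["cx"])/d["fx"]; y=(v-d["cy"])/d["fy"]; t=np.hypot(x,y); k=np.tan(t)/np.maximum(t,1e-9)
    c=np.stack([x*k*z,y*k*z,z,np.ones_like(z)],-1); return (c@d["hand_eye"].T)[...,:3]
E
python3 - <<'E'
from h import *
w=pickle.load(open("w1.pkl","rb")); s=ctrl.get_state(); R0=R.from_euler("xyz",s["tool_rot"],degrees=True)
for n,u,v in[("head",284,235),("head2",284,222),("tipL",276,258),("tipR",293,258),("boxtop",220,170),("boxtop2",350,170),("bench",130,250),("bench",430,60),("sink",81,73)]:
    t=wpts(w,np.array(u),np.array(v)); print(n,t.round(4),(R0.apply(t)+s["ee_pos"]).round(4))
E
```

```text
head [ 0.008   0.0001 -0.0078] [ 0.4586 -0.3877  0.2267]
head2 [ 0.0154  0.0001 -0.0072] [ 0.4659 -0.3869  0.2261]
tipL [ 0.0106 -0.0035 -0.0406] [ 0.4608 -0.3838  0.2594]
tipR [ 0.0108  0.0042 -0.0408] [ 0.4618 -0.3914  0.2597]
boxtop [ 0.0368 -0.0408  0.029 ] [ 0.4828 -0.344   0.1899]
boxtop2 [0.037  0.0421 0.0283] [ 0.492  -0.4263  0.1905]
bench [-0.1166 -0.2224  0.2185] [ 3.109e-01 -1.799e-01  3.000e-04]
bench [0.1432 0.1829 0.2183] [ 6.127e-01 -5.549e-01  6.000e-04]
sink [ 0.1337 -0.2522  0.1891] [ 0.5565 -0.1233  0.0297]
```

The cameras agree with the world frame, but the visible fingertips end about 30 mm short of the reported TCP. I'll descend in small steps and find contact by force.

Emit:
arm_command(
  moves=[
    {"travel":[0,0,0.5],"angular":[0,0,0],"jaw":0},
    {"travel":[0,0,1.0],"angular":[0,0,0],"jaw":0},
    {"travel":[0,0,1.5],"angular":[0,0,0],"jaw":0},
    {"travel":[0,0,1.8],"angular":[0,0,0],"jaw":0},
    {"travel":[0,0,1.8],"angular":[0,0,0],"jaw":0},
  ],
)

```text
time_s: 2.2
ee_pos: [0.4506, -0.3882, 0.2002]
tool_rot: [-180.0, 0.0, 6.2]
ft_force: [-0.3, -0.7, 0.5]
width: 0.0003
grasp_force: 0.0
```

Emit:
arm_command(
  moves=[
    {"travel":[0,0,0.2],"angular":[0,0,0],"jaw":0},
    {"travel":[0,0,0.4],"angular":[0,0,0],"jaw":0},
    {"travel":[0,0,0.6],"angular":[0,0,0],"jaw":0},
    {"travel":[0,0,0.8],"angular":[0,0,0],"jaw":0},
    {"travel":[0,0,0.8],"angular":[0,0,0],"jaw":0},
  ],
)

```text
time_s: 2.7
ee_pos: [0.4508, -0.3886, 0.1932]
tool_rot: [180.0, -0.0, 6.2]
ft_force: [-0.2, 0.7, 6.6]
width: -0.0
grasp_force: 3.0
```

Emit:
arm_command(
  moves=[
    {"travel":[0,0,0.2],"angular":[0,0,0],"jaw":0},
    {"travel":[0,0,0.4],"angular":[0,0,0],"jaw":0},
    {"travel":[0,0,0.6],"angular":[0,0,0],"jaw":0},
    {"travel":[0,0,0.7],"angular":[0,0,0],"jaw":0},
    {"travel":[0,0,0.8],"angular":[0,0,0],"jaw":0},
  ],
)

```text
time_s: 3.2
ee_pos: [0.451, -0.3887, 0.1871]
tool_rot: [179.9, -0.1, 6.2]
ft_force: [-5.4, 4.7, 20.3]
width: 0.0001
grasp_force: 10.2
```

Emit:
arm_command(
  moves=[
    {"travel":[0,0,0.05],"angular":[0,0,0],"jaw":0},
    {"travel":[0,0,0.05],"angular":[0,0,0],"jaw":0},
    {"travel":[0,0,0.05],"angular":[0,0,0],"jaw":0},
  ],
)

```text
time_s: 3.5
ee_pos: [0.451, -0.3888, 0.1871]
tool_rot: [179.8, -0.1, 6.2]
ft_force: [-3.8, 5.0, 18.3]
width: -0.0003
grasp_force: 9.2
```

Run:
```python
from h import *
s=ctrl.get_state(); print(s["ee_pos"],s["ft_force"]); w=ctrl.snapshot("wrist"); R0=R.from_euler("xyz",s["tool_rot"],degrees=True)
for u,v in[(284,225),(284,215),(270,228),(298,228)]: print((R0.apply(wpts(w,np.array(u),np.array(v)))+s["ee_pos"]).round(4),w["image"][v,u])
print("to above sink",rel([.557,-.113,.16],down(5.8)))
```

```text
[ 0.45095034 -0.3887575   0.18710096] [-3.77602961  5.04666504 18.32025853]
[ 0.4674 -0.387   0.2019] [40 60 36]
[ 0.4728 -0.3864  0.2017] [41 38 38]
[ 0.4676 -0.3799  0.2085] [45 74 36]
[ 0.4691 -0.3938  0.2085] [48 76 40]
to above sink (array([ 13.51, -26.28,   2.65]), array([ 0.003 , -0.0016,  0.0067]))
```

Steady 18 N with no further travel means the plunger is at its stop. Next I retract and go to the heat sink.

Emit:
arm_command(
  moves=[
    {"travel":[0,0,-4],"angular":[0,0,0],"jaw":0},
    {"travel":[0,0,-8],"angular":[0,0,0],"jaw":0},
    {"travel":[2.5,-4.5,-8],"angular":[0,0,0],"jaw":7},
    {"travel":[5,-9,-8],"angular":[0,0,0],"jaw":7},
    {"travel":[7.5,-13.5,-7],"angular":[0,0,0],"jaw":7},
  ],
)

```text
time_s: 4.05
ee_pos: [0.5094, -0.2497, 0.2559]
tool_rot: [179.9, -0.1, 6.1]
ft_force: [0.3, -1.7, 1.1]
width: 0.0432
grasp_force: 0.0
```

Run:
```python
from h import *
s=ctrl.get_state(); print(s["ee_pos"],s["width"])
print("to above sink",rel([.557,-.113,.13],down(5.8)))
```

```text
[ 0.50936868 -0.24966687  0.25592445] 0.04322783626723117
to above sink (array([  6.17, -13.1 ,  12.58]), array([ 0.0014, -0.0017,  0.0057]))
```

Emit:
arm_command(
  moves=[
    {"travel":[2,-4.4,3],"angular":[0,0,0],"jaw":7},
    {"travel":[4,-8.8,5],"angular":[0,0,0],"jaw":7},
    {"travel":[6.2,-13.1,7.5],"angular":[0,0,0],"jaw":7},
    {"travel":[6.2,-13.1,10],"angular":[0,0,0],"jaw":7},
    {"travel":[6.2,-13.1,10],"angular":[0,0,0],"jaw":7},
  ],
)

```text
time_s: 4.55
ee_pos: [0.5547, -0.1116, 0.1515]
tool_rot: [-179.8, 0.4, 6.3]
ft_force: [-0.5, -0.9, -0.4]
width: 0.0698
grasp_force: 0.0
```

Run:
```python
from h import *
s=ctrl.get_state(); print(s["ee_pos"],s["tool_rot"],s["width"]); w=ctrl.snapshot("wrist"); R0=R.from_euler("xyz",s["tool_rot"],degrees=True)
pickle.dump((s,w),open("w2.pkl","wb")); cv2.imwrite("pics/w2.png",w["image"])
V,U=np.mgrid[0:420,0:560]; T=wpts(w,U,V); P=R0.apply(T.reshape(-1,3)).reshape(T.shape)+s["ee_pos"]
m=(np.hypot(P[...,0]-.557,P[...,1]+.113)<.05)&(P[...,2]>.022)&(P[...,2]<.036); print("sink",m.sum(),cv2.minAreaRect(P[m][:,:2].astype(np.float32)),np.median(P[m][:,2]))
f=(w["depth"]>0)&(abs(T[...,0])<.02)&(T[...,2]>-.08)&(T[...,2]<-.01)&(abs(T[...,1])<.07); print("fingers",f.sum(),T[f].max(0),T[f].min(0))
for lo in(-.07,-.02,0,.02): 
  g=f&(T[...,1]>lo)&(T[...,1]<lo+.05); 
  if g.any(): print(lo,T[g][T[g][:,2].argmax()])
```

```text
[ 0.55471266 -0.11158607  0.15146733] [-179.78245242    0.37299115    6.34194597] 0.06983613596851335
sink 923 ((0.5567947626113892, -0.11183510720729828), (0.058599408715963364, 0.037246331572532654), 5.77236795425415) 0.028950556099378258
fingers 4460 [ 0.01296379  0.05490716 -0.03613067] [-0.01234251 -0.05488331 -0.07999048]
-0.07 [ 0.00459173 -0.03546263 -0.03620785]
0 [ 0.00464211  0.03519279 -0.03613067]
0.02 [ 0.00464211  0.03519279 -0.03613067]
```

View pics/w2.png

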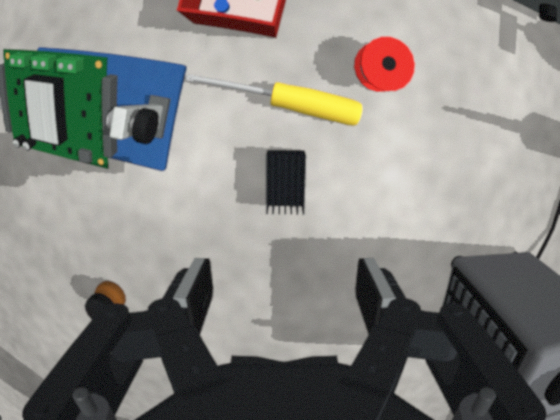

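The wrist view shows the sink at (286,182), centred between the open fingers, with its measured size and height matching. Fingertips are at about (205,262) and (365,262), and nothing is in the way. I'll descend.

Run:
```python
from h import *
print(rel([.5568,-.1118,.03],down(5.8)),rel([.5568,-.1118,-.024],down(5.8)))
```

```text
(array([ 0.18, -0.13, 12.41]), array([-0.0015,  0.0032,  0.0078])) (array([ 0.2 , -0.12, 17.81]), array([-0.0015,  0.0032,  0.0078]))
```

Emit:
arm_command(
  moves=[
    {"travel":[0.2,-0.12,4],"angular":[0,0,0.008],"jaw":7},
    {"travel":[0.2,-0.12,8],"angular":[0,0,0.008],"jaw":7},
    {"travel":[0.2,-0.12,12],"angular":[0,0,0.008],"jaw":7},
    {"travel":[0.2,-0.12,14.5],"angular":[0,0,0.008],"jaw":7},
    {"travel":[0.2,-0.12,16],"angular":[0,0,0.008],"jaw":7},
  ],
)

```text
time_s: 5.1
ee_pos: [0.558, -0.1144, -0.0052]
tool_rot: [180.0, 0.0, 5.6]
ft_force: [0.1, -0.2, 0.5]
width: 0.0702
grasp_force: 0.0
```

Emit:
arm_command(
  moves=[
    {"travel":[0,0,0.5],"angular":[0,0,0],"jaw":5.5},
    {"travel":[0,0,1],"angular":[0,0,0],"jaw":5},
    {"travel":[0,0,1],"angular":[0,0,0],"jaw":5},
    {"travel":[0,0,1],"angular":[0,0,0],"jaw":5},
  ],
)

```text
time_s: 5.5
ee_pos: [0.5587, -0.1132, -0.0137]
tool_rot: [180.0, -0.1, 5.7]
ft_force: [-0.8, 0.1, -0.1]
width: 0.0497
grasp_force: 0.0
```

Run:
```python
from h import *
s=ctrl.get_state(); print(s["ee_pos"],s["tool_rot"],s["width"]); w=ctrl.snapshot("wrist"); R0=R.from_euler("xyz",s["tool_rot"],degrees=True)
pickle.dump((s,w),open("w3.pkl","wb"))
V,U=np.mgrid[0:420,0:560]; T=wpts(w,U,V)
f=(w["depth"]>0)&(abs(T[...,0])<.013)&(T[...,2]>-.08)&(T[...,2]<-.028)&(abs(abs(T[...,1])-.03)<.008)
print(f.sum(),np.percentile(T[f][:,2],[50,90,99,100]), "sink xy",rel([.5568,-.1118,-.026],down(5.8)))
cv2.imwrite("pics/w3.png",cv2.resize(w["image"][120:320,150:420],None,fx=2.9,fy=2.9))
```

```text
[ 0.55867004 -0.11317049 -0.01366978] [ 1.79950758e+02 -8.59153295e-02  5.70386214e+00] 0.04971909458360529
4357 [-0.05996166 -0.0414717  -0.03414809 -0.03170871] sink xy (array([-0.17, -0.14,  1.22]), array([ 0.0008, -0.0014, -0.0016]))
```

View pics/w3.png

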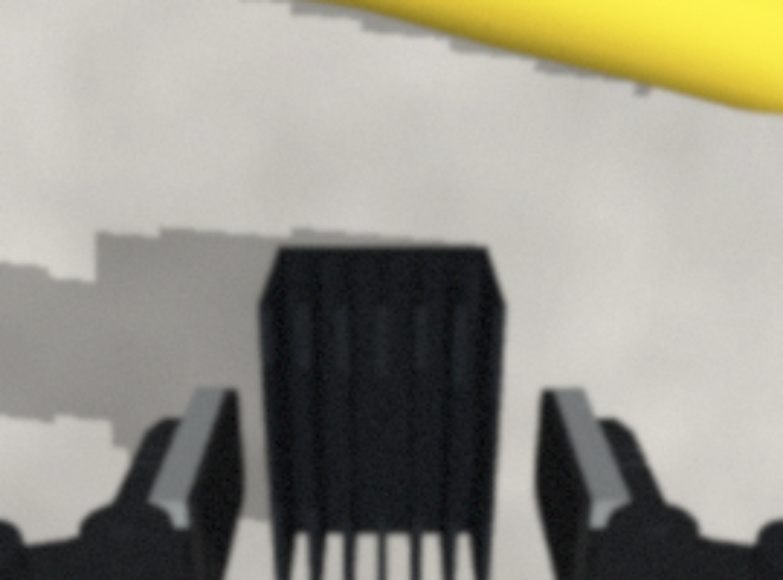

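The sink sits centred between the pads (pads at about x=240 and x=540 in the crop), with the tips roughly 18 mm above the bench. I'll lower 12 mm and close.

Emit:
arm_command(
  moves=[
    {"travel":[-0.17,-0.1,0.6],"angular":[0,0,0],"jaw":5},
    {"travel":[-0.17,-0.1,1.2],"angular":[0,0,0],"jaw":5},
    {"travel":[-0.17,-0.1,1.2],"angular":[0,0,0],"jaw":3},
    {"travel":[-0.17,-0.1,1.2],"angular":[0,0,0],"jaw":3},
    {"travel":[-0.17,-0.1,1.2],"angular":[0,0,0],"jaw":3},
  ],
  force=60,
)

```text
time_s: 6.05
ee_pos: [0.5563, -0.1118, -0.0268]
tool_rot: [-180.0, 0.0, 5.7]
ft_force: [-0.3, -0.1, -0.9]
width: 0.0356
grasp_force: 60.2
```

Emit:
arm_command(
  moves=[
    {"travel":[0,0,0],"angular":[0,0,0],"jaw":3},
    {"travel":[0,0,0],"angular":[0,0,0],"jaw":3},
    {"travel":[0,0,0],"angular":[0,0,0],"jaw":3},
  ],
)

```text
time_s: 6.35
ee_pos: [0.5563, -0.1118, -0.0267]
tool_rot: [180.0, -0.0, 5.7]
ft_force: [0.1, -0.7, -1.0]
width: 0.0362
grasp_force: 60.2
```

The grip holds at 60 N and 36 mm. I'll lift and move to a view point beside the converter.

Emit:
arm_command(
  moves=[
    {"travel":[0,0,-3],"angular":[0,0,0],"jaw":3},
    {"travel":[0,0,-7],"angular":[0,0,0],"jaw":3},
    {"travel":[0,0,-11],"angular":[0,0,0],"jaw":3},
    {"travel":[0,0,-15],"angular":[0,0,0],"jaw":3},
    {"travel":[0,0,-17],"angular":[0,0,0],"jaw":3},
  ],
)

```text
time_s: 6.85
ee_pos: [0.5573, -0.1122, 0.147]
tool_rot: [179.9, -0.3, 5.7]
ft_force: [0.2, -0.1, -1.4]
width: 0.0363
grasp_force: 60.3
```

Run:
```python
from h import *
print(rel([.565,.10,.14],down(-6.5)))
```

```text
(array([  2.88, -21.04,   0.66]), array([ 0.0019, -0.0046,  0.2133]))
```

Emit:
arm_command(
  moves=[
    {"travel":[0.6,-4.5,0],"angular":[0,0,0.04],"jaw":3},
    {"travel":[1.2,-9,0],"angular":[0,0,0.09],"jaw":3},
    {"travel":[1.8,-13.5,0],"angular":[0,0,0.14],"jaw":3},
    {"travel":[2.4,-18,0.3],"angular":[0,0,0.18],"jaw":3},
    {"travel":[2.9,-21,0.4],"angular":[0,0,0.213],"jaw":3},
  ],
)

```text
time_s: 7.35
ee_pos: [0.5637, 0.1028, 0.1391]
tool_rot: [-180.0, 0.0, -6.5]
ft_force: [0.2, -0.0, -1.0]
width: 0.0363
grasp_force: 60.4
```

Emit:
arm_command(
  moves=[
    {"travel":[0,0,0],"angular":[0,0,0],"jaw":3},
    {"travel":[0,0,0],"angular":[0,0,0],"jaw":3},
  ],
)

```text
time_s: 7.55
ee_pos: [0.5641, 0.1003, 0.1392]
tool_rot: [180.0, 0.0, -6.4]
ft_force: [0.7, -0.2, -0.3]
width: 0.0357
grasp_force: 60.4
```

Run:
```python
from h import *
s=ctrl.get_state(); print(s["ee_pos"],s["tool_rot"],s["width"]); w=ctrl.snapshot("wrist"); pickle.dump((s,w),open("w4.pkl","wb"))
cv2.imwrite("pics/w4.png",w["image"])
```

```text
[0.56410296 0.10033238 0.13916262] [ 1.79986158e+02  1.00299475e-02 -6.40243975e+00] 0.03570490610894987
```

View pics/w4.png

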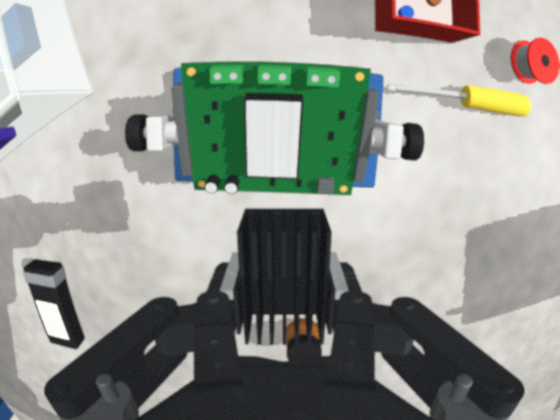

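The whole face shows at rows 100–178, columns 247–302, with the sink held straight at (285,275). I'll fit the plane and rectangle.

```bash
cat > fit.py <<'E'
from h import *
def face(s,w,box=(232,315,88,190)):
    R0=R.from_euler("xyz",s["tool_rot"],degrees=True); V,U=np.mgrid[0:420,0:560]; T=wpts(w,U,V); P=R0.apply(T.reshape(-1,3)).reshape(T.shape)+s["ee_pos"]
    hsv=cv2.cvtColor(w["image"],cv2.COLOR_BGR2HSV)
    m=((hsv[...,1]<45)&(hsv[...,2]>150)&(U>box[0])&(U<box[1])&(V>box[2])&(V<box[3])&(w["depth"]>0)).astype(np.uint8)
    n_,lab,st,_=cv2.connectedComponentsWithStats(m); m=lab==1+st[1:,4].argmax()
    e=cv2.erode(m.astype(np.uint8),np.ones((5,5)))>0
    Q=P[e]; c=np.median(Q,0); n=np.linalg.svd(Q-Q.mean(0),full_matrices=False)[2][2]; n*=np.sign(n[2]); d0=Q.mean(0)@n
    x=np.cross(np.cross(n,[0,0,1]),n); x/=np.linalg.norm(x); x*=np.sign(x[0]); y=np.cross(n,x)
    # every mask pixel's ray onto the plane
    cam=R0.apply(w["hand_eye"][:3,3])+s["ee_pos"]; D=P[m]-cam; X=cam+D*((d0-cam@n)/(D@n))[:,None]
    r=cv2.minAreaRect((np.c_[(X-Q.mean(0))@x,(X-Q.mean(0))@y]*1000).astype(np.float32))
    ctr=Q.mean(0)+(r[0][0]*x+r[0][1]*y)/1000
    return ctr,x,y,n,r,np.std(Q@n-d0),e.sum()
E
python3 - <<'E'
from fit import *
s,w=pickle.load(open("w4.pkl","rb")); c,x,y,n,r,sd,k=face(s,w)
print("ctr",c,"tilt",np.degrees(np.arccos(n[2])),"yaw of slope",np.degrees(np.arctan2(x[1],x[0])),r,sd,k)
print("pivot z check",(c-.013*n)[2])
V,U=np.mgrid[0:420,0:560]; T=wpts(w,U,V)
g=(U>235)&(U<335)&(V>205)&(V<340)&(T[...,2]>-.06)&(T[...,2]<-.015)&(abs(T[...,1])<.0195)&(abs(T[...,0])<.035)
print("sink tool pts",np.percentile(T[g],[0,1,50,99,100],axis=0).round(4))
t=g&(T[...,2]<-.052); print("fin tips rect",cv2.minAreaRect((T[t][:,:2]*1000).astype(np.float32)),np.median(T[t][:,2]))
q=T[t]; A=np.c_[q[:,:2],np.ones(len(q))]; print("tip plane slope deg",np.degrees(np.linalg.lstsq(A,q[:,2],rcond=None)[0][:2]))
E
```

```text
ctr [0.61838427 0.10185125 0.09755216] tilt 18.267468669864808 yaw of slope -8.514089657631862 ((-0.9157943725585938, 0.024066925048828125), (55.51959991455078, 34.4295654296875), 0.0048251026310026646) 0.0006081379458732714 2964
pivot z check 0.08520731674120287
sink tool pts [[-0.0283 -0.0195 -0.06  ]
 [-0.0264 -0.018  -0.0577]
 [ 0.0086  0.0002 -0.0437]
 [ 0.0305  0.0183 -0.0299]
 [ 0.0311  0.0195 -0.0269]]
fin tips rect ((2.1248550415039062, -0.0052089691162109375), (57.495723724365234, 38.9256591796875), 0.2126169353723526) -0.05625839920911424
tip plane slope deg [0.34730555 0.00357292]
```

The fit checks out: pivot height is 0.0852 (expected 0.085), tilt 18.3°, slope yaw -8.5°. Next, the approach pose 30 mm off the face.

```bash
cat >> fit.py <<'E'
s4,w4=pickle.load(open("w4.pkl","rb")); C,X,Y,N,_,_,_=face(s4,w4)
RT=R.from_matrix(np.c_[X,-Y,-N]); OFF=np.array([.0013,0,-.0270])
def tgt(gap): return C+gap*N-RT.apply(OFF)
def err():
    s=ctrl.get_state(); R0=R.from_euler("xyz",s["tool_rot"],degrees=True); b=s["ee_pos"]+R0.apply(OFF)-C
    print("base in face mm",np.round([b@X*1e3,b@Y*1e3,b@N*1e3],2),"rot deg",np.degrees((RT.inv()*R0).as_rotvec()).round(2),"F",s["ft_force"].round(1),"Fn",round(s["ft_force"]@N,2),"T",s["ft_torque"].round(2),s["width"],s["grasp_force"],s["time_s"])
E
python3 - <<'E'
from fit import *
print(tgt(.03)); print(rel(tgt(.03),RT)); err()
E
```

```text
[0.61623339 0.10217324 0.09999349]
(array([ 5.14, -0.85,  3.92]), array([-0.0054,  0.3188,  0.0353]))
base in face mm [-27.8  -10.22  81.5 ] rot deg [  0.31 -18.27  -2.03] F [ 0.1 -0.2 -0.2] Fn -0.24 T [-0.01 -0.04 -0.04] 0.03574559712770813 60.43950209659595 7.6
```

Emit:
arm_command(
  moves=[
    {"travel":[1,-0.2,0],"angular":[0,0.08,0.01],"jaw":3},
    {"travel":[2.5,-0.4,0],"angular":[0,0.16,0.02],"jaw":3},
    {"travel":[4,-0.6,0.5],"angular":[-0.003,0.24,0.03],"jaw":3},
    {"travel":[5.14,-0.85,2],"angular":[-0.005,0.319,0.035],"jaw":3},
    {"travel":[5.14,-0.85,2.9],"angular":[-0.005,0.319,0.035],"jaw":3},
  ],
)

```text
time_s: 8.1
ee_pos: [0.6153, 0.1017, 0.1089]
tool_rot: [-180.0, -18.2, -8.6]
ft_force: [0.5, -0.3, -0.4]
width: 0.0361
grasp_force: 60.4
```

Emit:
arm_command(
  moves=[
    {"travel":[0,0,0],"angular":[0,0,0],"jaw":3},
    {"travel":[0,0,0],"angular":[0,0,0],"jaw":3},
  ],
)

```text
time_s: 8.3
ee_pos: [0.6166, 0.1019, 0.1108]
tool_rot: [-180.0, -18.2, -8.6]
ft_force: [0.5, -0.0, -0.2]
width: 0.0363
grasp_force: 60.4
```

Run:
```python
from fit import *
err(); print(rel(tgt(.012),RT))
```

```text
base in face mm [ 3.74 -0.2  40.13] rot deg [ 0.02 -0.03  0.04] F [ 0.5 -0.  -0.2] Fn -0.3 T [0.03 0.22 0.01] 0.03629993553885775 60.4259011341685 8.3
(array([-0.37, -0.02,  2.81]), array([-0.0003,  0.0005, -0.0007]))
```

Emit:
arm_command(
  moves=[
    {"travel":[-0.37,0,1],"angular":[0,0,0],"jaw":3},
    {"travel":[-0.37,0,2],"angular":[0,0,0],"jaw":3},
    {"travel":[-0.37,0,2.8],"angular":[0,0,0],"jaw":3},
    {"travel":[-0.37,0,2.8],"angular":[0,0,0],"jaw":3},
    {"travel":[-0.37,0,2.8],"angular":[0,0,0],"jaw":3},
  ],
)

```text
time_s: 8.8
ee_pos: [0.6215, 0.1019, 0.0823]
tool_rot: [-180.0, -18.3, -8.5]
ft_force: [-0.5, -0.2, -1.3]
width: 0.036
grasp_force: 60.4
```

Run:
```python
from fit import *
err(); print(rel(tgt(.003),RT))
d=ctrl.snapshot("side"); w=ctrl.snapshot("wrist"); a=cv2.resize(d["image"][185:285,235:335],(400,400),interpolation=cv2.INTER_CUBIC); b=cv2.resize(w["image"][120:320,184:384],(400,400),interpolation=cv2.INTER_CUBIC); cv2.imwrite("pics/s5.png",np.hstack([a,b]))
```

```text
base in face mm [-0.55  0.47 11.53] rot deg [ 0.03 -0.02  0.  ] F [-0.5 -0.2 -1.3] Fn -1.1 T [ 0.03  0.17 -0.01] 0.03596274215507596 60.42585023990284 8.8
(array([0.06, 0.05, 0.85]), array([-0.0006,  0.0003, -0.    ]))
```

View pics/s5.png

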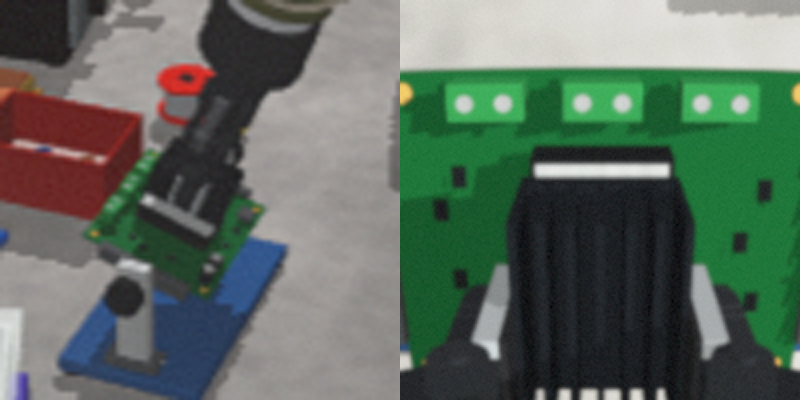

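The side view (left) shows the sink parallel above the face. In the wrist view (right) the visible white strip (cols 533–670) is centred on the sink (520–682), and its depth fits alignment to about 1 mm. I'll close the gap gently.

Emit:
arm_command(
  moves=[
    {"travel":[0.06,0.05,0.3],"angular":[0,0,0],"jaw":3},
    {"travel":[0.06,0.05,0.6],"angular":[0,0,0],"jaw":3},
    {"travel":[0.06,0.05,0.8],"angular":[0,0,0],"jaw":3},
    {"travel":[0.06,0.05,0.95],"angular":[0,0,0],"jaw":3},
    {"travel":[0.06,0.05,0.95],"angular":[0,0,0],"jaw":3},
  ],
)

```text
time_s: 9.4
ee_pos: [0.6248, 0.1009, 0.0734]
tool_rot: [-180.0, -18.3, -8.5]
ft_force: [0.2, -0.5, -0.8]
width: 0.036
grasp_force: 60.4
```

Emit:
arm_command(
  moves=[
    {"travel":[0,0,0.05],"angular":[0,0,0],"jaw":3},
    {"travel":[0,0,0.1],"angular":[0,0,0],"jaw":3},
    {"travel":[0,0,0.1],"angular":[0,0,0],"jaw":3},
  ],
)

```text
time_s: 9.7
ee_pos: [0.6252, 0.1008, 0.0727]
tool_rot: [-180.0, -18.3, -8.5]
ft_force: [-0.1, 0.7, -1.7]
width: 0.0359
grasp_force: 60.4
```

```bash
python3 -c "
from fit import *
err()"
```

```text
base in face mm [ 0.09 -0.01  1.26] rot deg [ 0.04  0.01 -0.  ] F [-0.1  0.7 -1.7] Fn -1.54 T [ 0.04  0.23 -0.  ] 0.03588874924805828 60.425571595791325 9.7
```

Emit:
arm_command(
  moves=[
    {"travel":[0,0,0.05],"angular":[0,0,0],"jaw":3},
    {"travel":[0,0,0.1],"angular":[0,0,0],"jaw":3},
    {"travel":[0,0,0.15],"angular":[0,0,0],"jaw":3},
    {"travel":[0,0,0.15],"angular":[0,0,0],"jaw":3},
  ],
)

```text
time_s: 10.1
ee_pos: [0.6257, 0.1008, 0.0712]
tool_rot: [-180.0, -18.3, -8.5]
ft_force: [-0.4, 0.3, -0.7]
width: 0.0358
grasp_force: 60.4
```

```bash
python3 -c "
from fit import *
err()"
```

```text
base in face mm [ 0.02  0.01 -0.34] rot deg [0.04 0.   0.  ] F [-0.4  0.3 -0.7] Fn -0.57 T [ 0.03  0.15 -0.03] 0.03584387133325617 60.42600095022749 10.1
```

Emit:
arm_command(
  moves=[
    {"travel":[0,0,0.05],"angular":[0,0,0],"jaw":3},
    {"travel":[0,0,0.1],"angular":[0,0,0],"jaw":3},
    {"travel":[0,0,0.1],"angular":[0,0,0],"jaw":3},
  ],
)

```text
time_s: 10.4
ee_pos: [0.6259, 0.1007, 0.0707]
tool_rot: [-180.0, -18.3, -8.5]
ft_force: [-4.1, -0.3, 4.3]
width: 0.0359
grasp_force: 61.2
```

```bash
python3 -c "
from fit import *
err()"
```

```text
base in face mm [ 0.12  0.   -0.91] rot deg [ 0.03  0.01 -0.  ] F [-4.1 -0.3  4.3] Fn 5.35 T [-0.03  0.5  -0.06] 0.035858740480193226 61.21789776602782 10.4
```

Emit:
arm_command(
  moves=[
    {"travel":[0,0,0.04],"angular":[0,0,0],"jaw":3},
    {"travel":[0,0,0.08],"angular":[0,0,0],"jaw":3},
    {"travel":[0,0,0.08],"angular":[0,0,0],"jaw":3},
    {"travel":[0,0,0.08],"angular":[0,0,0],"jaw":3},
  ],
)

```text
time_s: 10.8
ee_pos: [0.626, 0.1007, 0.0706]
tool_rot: [-180.0, -18.3, -8.5]
ft_force: [-9.2, 0.0, 11.3]
width: 0.0359
grasp_force: 62.5
```

```bash
python3 -c "
from fit import *
err()"
```

```text
base in face mm [ 0.15  0.02 -0.99] rot deg [ 0.03  0.01 -0.01] F [-9.2  0.  11.3] Fn 13.57 T [-0.09  1.13 -0.11] 0.03588487420279016 62.495049883582396 10.8
```

Contact is at about 14 N. I'll check flushness and stability before handing in.

Run:
```python
from fit import *
V,U=np.mgrid[0:420,0:560]
def fins(w):
    T=wpts(w,U,V); g=(U>225)&(U<345)&(V>190)&(V<345)&(T[...,2]<-.050)&(T[...,2]>-.062)&(abs(T[...,1])<.0195)&(abs(T[...,0])<.035)
    q=T[g]; A=np.c_[q[:,:2],np.ones(len(q))]
    for _ in range(5):
        k=np.linalg.lstsq(A,q[:,2],rcond=None)[0]; r=q[:,2]-A@k; ok=abs(r)<.0015; q,A=q[ok],A[ok]
    return np.degrees(k[:2]).round(2),k[2].round(4),len(q)
w=ctrl.snapshot("wrist"); print(fins(w4),fins(w)); err()
# board plane now (green area), before vs now
def board(s,w):
    R0=R.from_euler("xyz",s["tool_rot"],degrees=True); P=R0.apply(wpts(w,U,V).reshape(-1,3)).reshape(420,560,3)+s["ee_pos"]
    h=cv2.inRange(cv2.cvtColor(w["image"],cv2.COLOR_BGR2HSV),(45,120,40),(85,255,255))>0
    q=P[h&(w["depth"]>0)&(P[...,2]>.05)&(P[...,2]<.13)]
    for _ in range(8):
        c=q.mean(0); n=np.linalg.svd(q-c,full_matrices=False)[2][2]; r=(q-c)@n; q=q[abs(r)<max(.0015,1.5*r.std())]
    n*=np.sign(n[2]); return np.degrees(np.arccos(n[2])).round(2),np.degrees(np.arctan2(-n[1],-n[0])).round(2),len(q)
print(board(s4,w4),board(ctrl.get_state(),w))
```

```text
(array([ 0.19, -0.04]), np.float64(-0.0563), 3343) (array([ 0.2 , -0.11]), np.float64(-0.0564), 3327)
base in face mm [ 0.17  0.04 -0.97] rot deg [ 0.03  0.02 -0.01] F [-10.4  -0.9  11.9] Fn 14.45 T [-0.11  1.13 -0.13] 0.03639532098529991 62.49439344042912 10.85
(np.float64(18.28), np.float64(-8.44), 13711) (np.float64(18.33), np.float64(-8.41), 15966)
```

The sink is parallel to 0.2°, the board angle is unchanged, and the force is steady at about 14 N, so I'm handing in.

```bash
python3 -c "
from cell import ctrl
print(ctrl.job_done())"
```

```text
the job is handed in; nothing more can be done
None
```

The job is handed in, with no verdict shown: I pushed the plunger to its stop, and the heat sink is gripped and pressed on the converter at about 14 N, centred to about 1 mm, within about 0.2° of parallel and with the board still at 18.3°.

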